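# Set out the cake-decorating tools

## Robot

A 6-joint arm with a two-finger parallel gripper is mounted at the origin on a cart in front of the work surface, level with it; the furniture and walls round the work are solid. World frame = base frame: x ahead of the robot, y to its left, z up, the work surface at z = 0. Lengths are in mm, angles in rad, forces in N, time in s.
With the tool pointing down it reaches from about 425 to 950 mm from the base axis. Payload 14.7 kg.
Tool frame: the origin (TCP) lies midway between the tips of the shut fingers; the grasp point (between the pads) lies hold_point_z behind it (hold_point_z is the distance from the TCP to the grasp point, in mm); z points along the fingers, x is the direction in which the jaws open and shut, and the axes are right-handed (so a half turn about z gives the same grasp; the last joint's range is limited). The gripper opens to 85 mm and grips with 20 to 120 N. Pads are 22 mm wide; open, the fingers measure 114 mm over their backs; the gripper's body (76 mm by 85 mm) begins 54 mm behind the grasp point. The pads swing forward as they close: fully open they stand 13 mm farther back than shut.
Start: joints at [-1.281, 0.48, 1.596, -0, 1.065, -0.047], TCP at [214.82, -613.469, 231.297] pointing down, gripper open.
Joint ranges: [-2.75, 2.75], [-0.82, 2.05], [0.23, 2.67], [-1.56, 4.7], [0.09, 2.69], [-2.92, 2.92]. Speed limits (rad/s): [1.89, 1.89, 2.39, 3.01, 3.01, 3.01].

## Interface

Orientations are given as a rotation vector (axis times angle).
In Python, from cell import * gives the robot as it stands. The module is installed in compiled form; this text tells all that it offers.
- The arm moves only by the tool servo_tool, never from a script. Its argument "deltas" is a list of rows, each an object of numbers: "tx", "ty", "tz": the shift along the world's x, y, z scaled (see below); "twist": the turn about the world's z scaled (see below). In form: [{"tx": .., "ty": .., "tz": .., "twist": ..}, ...]. A call has 1 to 12 rows; each row shifts and turns the pose as measured when the row begins; what a row does not reach is not made up. The controller multiplies each number of a shift by 0.05 m and each number of a turn by pi/2 rad. A row lasts 1/12 s, in which the tool goes at most 41.7 mm and 7.16 degrees, less where a joint would pass 70% of its speed; a pose out of reach is approached as far as the arm can. A call with a number of a shift or a turn outside -1 to 1 is refused whole. A call with a gripper value outside its range is refused whole. "grip" is the opening, from 0 (shut) to 1 (fully open), set as the call begins (left out, the last holds). The fingers move at their own pace and stop on an object; the grip force is fixed at half the most. Time passes only in rows, so rows that do not move let the fingers close. It gives the time, the measured TCP pose, the force and the opening at its end, in the units of the state.
- observe(): the state, without advancing time (a new reading comes with each control period).
- snapshot(name): name is "scene" or "top" or "wrist"; returns a dict with "frame" (420x560x3 uint8, red, green, blue), "fovy" (degrees; the focal length in pixels is half the picture's height over the tangent of half this angle, whatever the lens; pixels are square), "cx", "cy" (the principal point, pixels), "T" (4x4, takes a point from camera to world coordinates). Camera axes: x right, y up, looking along -z (the intrinsics and any distortion apply to the point x, -y, -z); pixel columns grow to the right and rows downward; lengths in mm; the calibration is good to about 2 mm. A picture is of the moment at which its call begins. There is no depth.
- job_done(): hands the job in, once; it reports no verdict.
Trained networks look in a picture, given as the dict that the camera call returned (one of the last four; its "shot" number tells which), for a name from the list of things; names that differ only in an ending like _2 or _b are one class to them, and where a whole thing is asked for, a point or a joint stands for the part that bears it (a point fixed in the world has none). Each returns a list of dicts, best first, with "p" (0 to 1); they miss things now and then, are a little off and sometimes report something else, mostly with a low value. They report only what shows in the picture. A call takes as long as a camera call. They do not tell look-alikes from the thing itself.
- find_in(picture, name): "box" ([left, top, width, height] in pixels, round what is visible of it).
- outline_of(picture, name): "pixels" (420x560 bool, what is visible of it) and "box" ([left, top, width, height] in pixels, round what is visible of it).
The state is a dict: "time": time; "joint_positions": joint angles; "joint_vel": joint speeds; "tau": joint torques, N m; "tool_pos": TCP position; "ee_rot": TCP orientation; "ft_force": force on the tool from outside, world axes, zero at the start; "wrist_torque": the same for the moment, N m; "grip_width": finger opening in mm.
Only numpy, scipy, OpenCV 4.12 (cv2) and the standard library are available. Lean on these libraries where they do the work, as an engineer would, in place of code of your own. Each camera call takes 0.05 s, during which the arm holds its last target. There are 200 camera calls.

## Task

Get the decorating tools ready: on the middle of the closed tin's lid stand the small nozzle with the largest ring cutter set around it, so that it stands inside the ring and both rest flat on the lid. On the worktop stand the large nozzle straight behind the kitchen timer (on the side away from you) and the smallest ring cutter straight in front of the timer (on your side), each upright with a gap of about two fingers' width (25 mm) to it. Leave the middle-sized ring cutter and the jar where they are.

Things in the scene. Friction and masses are not known exactly. Their poses are not given: they have to be found in the camera images.
- nozzle_small_centre (a point): The small piping nozzle, the smaller of two: an upright hollow metal cone, 29 mm across at its wide foot, tapering to about 12 mm at the top, 37 mm high, 20 g or so, standing loose on its wide end. The point is on its axis half-way up, 18.5 mm above its foot. Its own z axis points up when it stands; it is round, so its yaw means nothing.
- ring_large_centre (a point): The largest of the three plain tinned ring cutters: an open metal ring 64 mm across outside, clear opening at least 44 mm, 33 mm high, with a slightly rolled upper rim, 30 g or so, standing loose on the worktop. The point is its centre, 16.5 mm above its underside. Its own z axis points up when it stands; it is round, so its yaw means nothing.
- nozzle_large_centre (a point): The large piping nozzle, the larger of two: an upright hollow metal cone, 40 mm across at its wide foot, tapering to about 17 mm at the top, 51 mm high, 20 g or so, standing loose on its wide end. The point is on its axis half-way up, 25.5 mm above its foot. Its own z axis points up when it stands; it is round, so its yaw means nothing.
- ring_small_centre (a point): The smallest of the three plain tinned ring cutters: an open metal ring 40 mm across outside, 27 mm high, with a slightly rolled upper rim, 60 g or so, standing loose on the worktop. The point is its centre, 13.5 mm above its underside. Its own z axis points up when it stands; it is round, so its yaw means nothing.
- ring_mid_centre (a point): The middle-sized of the three plain tinned ring cutters: an open metal ring 52 mm across outside, 31 mm high, with a slightly rolled upper rim, 40 g or so, standing loose on the worktop. The point is its centre, 15.5 mm above its underside. Its own z axis points up when it stands; it is round, so its yaw means nothing. A bystander: it stays where it stands.
- lid_middle (a point): The middle of the flat top of the lid of the grey hinged metal tin, 60 mm above the worktop. The tin is shut, does not move, and measures 118 mm along its own x and 154 mm along its own y (axes of this point; turned up to 0.35 rad from the world's). It stands to the left or to the right of the middle of the work.
- timer_centre (a point): The round kitchen timer, red dial on a white foot, 62 mm across, 45 mm high, fixed in its place on the other side from the tin. The point is on its axis, 22.5 mm above the worktop. Its axes are the world's: +x is straight behind (away from the robot), -x straight in front (towards the robot).
- jar_centre (a point): A jar with a green lid, 60 mm across and 85 mm high, standing loose at the left of the work; a bystander. The point is half-way up.
Mind the look-alikes: they are no part of the job. Leave any green or turquoise look-alike of the part that bears nozzle_large_centre alone.

How it is judged:
By the outcome, as a careful person would: the job done as asked, in the order asked, and still so for the second after the job is handed in, with the robot touching nothing.
It also fails if it takes over 112 s, if anything falls off the work surface, if the arm or the gripper's body presses on something with over 40 N, if the wrist force passes 120 N, or if a joint passes its speed limit or range.

## Working session

There is one attempt and no reset: what is moved stays moved. The work goes in short steps, Python scripts to look and compute and a tool call to move; the robot and the scene stay as the last step left them, time stands still between calls to the robot, and variables do not carry over. Pictures are saved under pics/ and viewed, about 12 in all and at most 16, crops included, and the job is handed in when it is done.

Besides the shell and the picture viewer there is one more tool, called after "Request:" in YAML: its name, and indented under it one key for each argument. servo_tool: Moves the arm, as the interface text tells. Its arguments: {"type":"object","properties":{"deltas":{"type":"array","items":{"type":"object","properties":{"tx":{"type":"number"},"ty":{"type":"number"},"tz":{"type":"number"},"twist":{"type":"number"}}}},"grip":{"type":"number"}},"required":["deltas"]}

```bash
mkdir -p pics
cat > h.py <<'E'
from cell import *
import numpy as np, cv2
def ray(s,u,v):
    f=s["frame"].shape[0]/2/np.tan(np.radians(s["fovy"])/2)
    T=np.array(s["T"]); d=T[:3,:3]@np.array([(u-s["cx"])/f,-(v-s["cy"])/f,-1]); return T[:3,3],d
def at(s,u,v,z):
    o,d=ray(s,u,v); return (o+d*(z-o[2])/d[2])[:2].round(1)
def px(s,p):
    f=s["frame"].shape[0]/2/np.tan(np.radians(s["fovy"])/2)
    T=np.array(s["T"]); c=T[:3,:3].T@(np.array(p)-T[:3,3]); return (s["cx"]+f*c[0]/-c[2], s["cy"]-f*c[1]/-c[2])
def save(s,n): cv2.imwrite("pics/"+n,cv2.cvtColor(s["frame"],cv2.COLOR_RGB2BGR))
E
python3 - <<'E'
from h import *
o=observe(); print({k:o[k] for k in("time","tool_pos","ee_rot","grip_width")})
try:
    print(hold_point_z)
except Exception as e: print(e)
names=["nozzle_small_centre","ring_large_centre","nozzle_large_centre","ring_small_centre","ring_mid_centre","lid_middle","timer_centre","jar_centre"]
for c in("top","scene"):
    s=snapshot(c); save(s,c+"0.png"); print(c,{k:(v if k!="T" else np.array(v).round(2).tolist()) for k,v in s.items() if k!="frame"})
    for n in names:
        try: 
            for r in find_in(s,n)[:4]: 
                b=r["box"]; print(n,round(r["p"],2),np.round(b,1), at(s,b[0]+b[2]/2,b[1]+b[3]/2,25))
        except Exception as e: print(n,e)
E
```

```text
{'time': 0.0, 'tool_pos': array([ 214.67860351, -613.06381111,  230.64981501]), 'ee_rot': array([-2.56172198e+00,  1.81724568e+00,  1.59927392e-03]), 'grip_width': 85.42895765215425}
18.700000000000003
top {'fovy': 50.15244541365151, 'cx': 276.5467064878986, 'cy': 205.73539368375015, 'T': [[-0.02, 0.99, -0.11, 393.34], [-1.0, -0.02, 0.02, 39.37], [0.02, 0.11, 0.99, 1472.45], [0.0, 0.0, 0.0, 1.0]], 'shot': 1}
nozzle_large_centre 0.62 [288.  157.5  15.7  11.6] [691.7 -57.1]
nozzle_large_centre 0.49 [246.5 163.    9.5  10. ] [679.2  89.5]
ring_small_centre 0.59 [374.9 240.3  10.7   7.6] [ 420.8 -321.8]
ring_small_centre 0.36 [277.4 201.    8.8   8.3] [554.6  -7.3]
ring_mid_centre 0.53 [175.5 240.3  -1.5   0.6] [448.2 338.8]
lid_middle 0.85 [318.7 177.6  54.1  39.6] [ 575.2 -216.6]
lid_middle 0.75 [273.  175.   11.5  10.1] [6.373e+02 5.000e-01]
timer_centre 0.59 [205.4 187.4  20.4  16.2] [591.1 206.8]
jar_centre 0.96 [144.7 171.9  21.8  19.3] [641.2 400.8]
jar_centre 0.44 [206.1 187.3  19.2  19.4] [586.1 206.5]
scene {'fovy': 47.019024159762985, 'cx': 279.49269935209094, 'cy': 200.999568
[... 173 characters left out ...]
 9.9  12.2] [ 416.3 -312.8]
ring_large_centre 0.69 [311.2 221.6  28.6  23.6] [427.7   2.7]
nozzle_large_centre 0.76 [247.4 168.5  16.2  21.2] [687.8 -42.6]
nozzle_large_centre 0.68 [216.  198.9  17.5  24. ] [673.9  97.1]
nozzle_large_centre 0.47 [249.1 186.4  15.9  19.9] [642.    6.1]
ring_small_centre 0.63 [278.7 204.9  13.7  16.3] [546.2   8.1]
ring_small_centre 0.24 [224.1 311.8  22.5  27.9] [435.1 327.2]
ring_mid_centre 0.88 [222.  311.4  26.7  27.4] [436.1 326. ]
lid_middle 0.65 [294.7 135.7  59.7  60.7] [ 568.6 -202.2]
timer_centre 0.96 [207.8 242.6  24.7  27.4] [583.8 212.1]
jar_centre 0.62 [126.4 268.7  34.3  43.6] [653.1 385.6]
jar_centre 0.62 [207.9 243.9  25.1  26.1] [582.  213.1]
```

Run:
```python
import cv2
for c,(x,y,w,h) in {"top":(135,140,270,130),"scene":(120,130,300,220)}.items():
    i=cv2.imread(f"pics/{c}0.png")[y:y+h,x:x+w]; k=800/w if h*800/w<=600 else 600/h
    cv2.imwrite(f"pics/{c}0c.png",cv2.resize(i,None,fx=k,fy=k,interpolation=cv2.INTER_CUBIC)); print(k)
```

```text
2.962962962962963
2.6666666666666665
```

View pics/top0c.png

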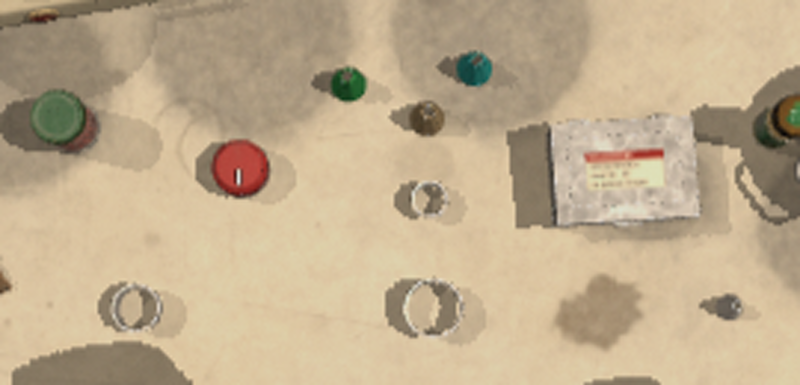

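View pics/scene0c.png

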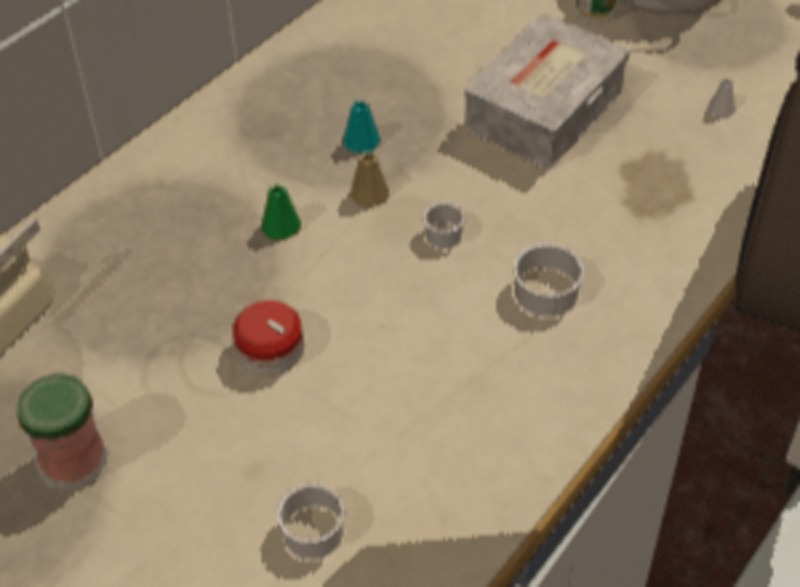

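Top-crop pixels: brown nozzle (427,118), green (348,83) and teal (474,69). The green and teal ones are look-alikes, so the brown bare-metal one is the large nozzle. The small nozzle is at (728,306), and the rings are at (433,307) large, (428,199) small and (136,307) mid. The timer is at (241,168) and the tin at (625,170).

I'll move over the small nozzle first.

Request:
servo_tool:
  deltas:
    - {"tx": 0.38,"ty": 0.56,"twist": -0.02}
    - {"tx": 0.38,"ty": 0.56,"twist": -0.02}
    - {"tx": 0.38,"ty": 0.56,"twist": -0.02}
    - {"tx": 0.38,"ty": 0.56,"twist": -0.02}
    - {"tx": 0.38,"ty": 0.56,"twist": -0.02}
    - {"tx": 0.38,"ty": 0.56,"twist": -0.02}
    - {"tx": 0.38,"ty": 0.56,"twist": -0.02}
    - {"tx": 0.38,"ty": 0.56,"twist": -0.02}
    - {"tx": 0.38,"ty": 0.56,"twist": -0.02}
    - {"tx": 0.38,"ty": 0.56,"twist": -0.02}
    - {"tx": 0,"ty": 0,"twist": 0}
  grip: 0.7

```text
schema error: expected keys tx, ty, tz, twist
```

```bash
cat >> h.py <<'E'
def st():
    o=observe(); a=o["ee_rot"]; print("t",round(o["time"],2),"tcp",o["tool_pos"].round(1),"yaw",round(float(np.degrees(2*np.arctan2(a[1],a[0])))%180,1),"tilt",a.round(3),"F",np.round(o["ft_force"],1),"w",round(float(o["grip_width"]),1))
def look(n,names,cam="wrist",p=0.3):
    s=snapshot(cam); save(s,n)
    for k,z in names.items():
        for r in outline_of(s,k)[:4]:
            if r["p"]>p:
                b=r["box"]; v,u=np.nonzero(r["pixels"]); print(k,round(r["p"],2),np.round(b,1),"ctr",at(s,b[0]+b[2]/2,b[1]+b[3]/2,z),"centroid",at(s,u.mean(),v.mean(),z))
    return s
E
python3 - <<'E'
from h import *
st(); s=look("w1.png",{"nozzle_small_centre":18.5,"lid_middle":60}); print(np.array(s["T"]).round(2))
E
```

```text
t 0.9 tcp [ 214.8 -613.5  231.3] yaw 109.3 tilt [-2.562  1.818  0.   ] F [ 0.5 -0.6 -0. ] w 85.4
[[ 3.3000e-01  8.9000e-01  3.0000e-01  2.9214e+02]
 [-9.4000e-01  3.1000e-01  1.1000e-01 -5.8705e+02]
 [-0.0000e+00 -3.2000e-01  9.5000e-01  3.7361e+02]
 [ 0.0000e+00  0.0000e+00  0.0000e+00  1.0000e+00]]
```

View pics/w1.png

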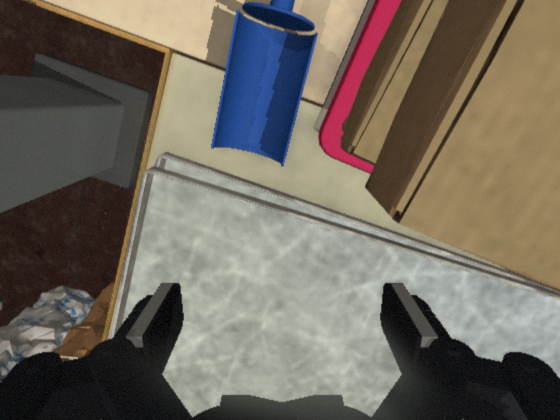

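The wrist camera shows the side area with a blue cup and a box. The move was refused because every row needs all four keys, so I'll resend it.

Request:
servo_tool:
  deltas:
    - {"tx": 0.2,"ty": 0.56,"tz": 0,"twist": -0.02}
    - {"tx": 0.3,"ty": 0.56,"tz": 0,"twist": -0.02}
    - {"tx": 0.38,"ty": 0.56,"tz": 0,"twist": -0.02}
    - {"tx": 0.38,"ty": 0.56,"tz": 0,"twist": -0.02}
    - {"tx": 0.38,"ty": 0.56,"tz": 0,"twist": -0.02}
    - {"tx": 0.38,"ty": 0.56,"tz": 0,"twist": -0.02}
    - {"tx": 0.38,"ty": 0.56,"tz": 0,"twist": -0.02}
    - {"tx": 0.38,"ty": 0.56,"tz": 0,"twist": -0.02}
    - {"tx": 0.38,"ty": 0.56,"tz": 0,"twist": -0.02}
    - {"tx": 0.38,"ty": 0.56,"tz": 0,"twist": -0.02}
    - {"tx": 0,"ty": 0,"tz": 0,"twist": 0}
  grip: 0.7

```text
time: 1.97
tool_pos: [395.3, -322.7, 231.6]
ee_rot: [2.221, -2.22, 0.004]
ft_force: [-0.0, -0.2, -0.1]
grip_width: 59.8
```

Run:
```python
from h import *
st(); s=look("w2.png",{"nozzle_small_centre":18.5,"lid_middle":60})
```

```text
t 1.97 tcp [ 395.3 -322.7  231.6] yaw 90.0 tilt [ 2.221 -2.22   0.004] F [-0.  -0.2 -0.1] w 59.8
nozzle_small_centre 0.9 [271.8 139.9  29.5  25.7] ctr [ 424.1 -329.5] centroid [ 425.8 -329.3]
lid_middle 0.97 [ 40.6   0.  202.9  55.1] ctr [ 530.6 -212. ] centroid [ 531.3 -213.1]
```

View pics/w2.png

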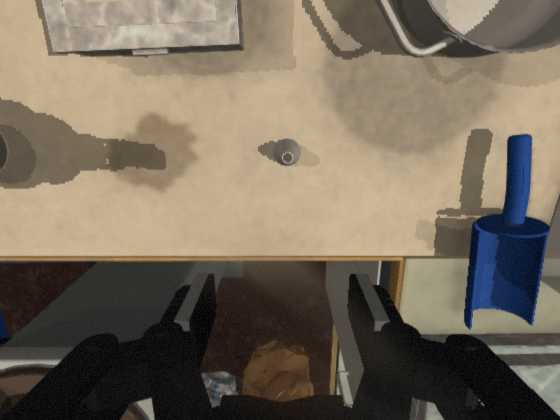

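```bash
cat >> h.py <<'E'
from scipy.optimize import minimize
G={"nozzle_small_centre":[(0,14.5),(37,6)],"ring_large_centre":[(0,32),(33,32)],"nozzle_large_centre":[(0,20),(51,8.5)],"ring_small_centre":[(0,20),(27,20)],"ring_mid_centre":[(0,26),(31,26)],"timer_centre":[(0,31),(45,31)],"jar_centre":[(0,30),(85,30)]}
def fit(s,name,z0=0,p=0.3,near=None):
    out=[]
    for r in outline_of(s,name)[:4]:
        if r["p"]<p: continue
        K=4; m=r["pixels"].astype(np.uint8); H,W=m.shape
        pts=np.argwhere(m)[:,::-1].astype(np.int32); hull=cv2.convexHull(pts)
        M=np.zeros((H*K,W*K),np.uint8); cv2.fillConvexPoly(M,np.int32((hull+0.0)*K+K//2),1); M=cv2.dilate(M,np.ones((K+1,K+1)))
        t=np.linspace(0,2*np.pi,48)
        def cost(q):
            P=[px(s,(q[0]+rr*np.cos(a),q[1]+rr*np.sin(a),z0+z)) for z,rr in G[name] for a in t]
            A=np.zeros_like(M); cv2.fillConvexPoly(A,cv2.convexHull(np.int32(np.round((np.array(P)+.5)*K))),1)
            return 1-(A&M).sum()/max(1,(A|M).sum())
        b=r["box"]; q0=at(s,b[0]+b[2]/2,b[1]+b[3]/2,z0+15).astype(float)
        R=minimize(cost,q0,method="Nelder-Mead",options=dict(initial_simplex=[q0,q0+[8,0],q0+[0,8]],xatol=.2,fatol=1e-4))
        out.append((name,round(r["p"],2),R.x.round(1).tolist(),"iou",round(1-R.fun,3),np.round(b).tolist()))
    for o in out: print(*o)
    return out
E
python3 - <<'E'
from h import *
s=snapshot("wrist"); fit(s,"nozzle_small_centre"); print("top",at(s,287,157.5,37))
s=snapshot("scene"); 
for k in G: fit(s,k)
s=snapshot("top"); 
for k in G: fit(s,k)
E
```

```text
nozzle_small_centre 0.56 [422.1, -329.8] iou 0.917 [266.0, 138.0, 31.0, 26.0]
top [ 420.3 -334.1]
nozzle_small_centre 0.57 [425.1, -327.9] iou 0.856 [384.0, 157.0, 12.0, 16.0]
ring_large_centre 0.95 [431.5, -1.6] iou 0.961 [315.0, 221.0, 27.0, 28.0]
nozzle_large_centre 0.8 [685.4, 86.7] iou 0.911 [218.0, 198.0, 17.0, 20.0]
nozzle_large_centre 0.72 [424.1, 1.9] iou 0.428 [313.0, 221.0, 29.0, 26.0]
nozzle_large_centre 0.49 [696.7, -51.8] iou 0.924 [248.0, 169.0, 17.0, 19.0]
nozzle_large_centre 0.45 [644.2, -0.4] iou 0.889 [249.0, 186.0, 15.0, 21.0]
ring_small_centre 0.42 [439.3, 324.3] iou 0.641 [224.0, 310.0, 23.0, 28.0]
ring_mid_centre 0.62 [441.0, 319.5] iou 0.934 [223.0, 311.0, 23.0, 28.0]
timer_centre 0.82 [586.9, 209.7] iou 0.872 [210.0, 242.0, 22.0, 27.0]
jar_centre 0.56 [639.6, 393.2] iou 0.948 [127.0, 267.0, 36.0, 43.0]
jar_centre 0.4 [435.9, -337.8] iou 0.159 [387.0, 160.0, 11.0, 15.0]
nozzle_large_centre 0.62 [684.3, 87.7] iou 0.72 [245.0, 167.0, 12.0, 6.0]
nozzle_large_centre 0.43 [696.9, -54.0] iou 0.888 [289.0, 158.0, 14.0, 9.0]
ring_small_centre 0.43 [570.4, -8.1] iou 0.097 [279.0, 201.0, 4.0, 3.0]
ring_mid_centre 0.39 [438.8, 321.0] iou 0.833 [175.0, 236.0, 15.0, 14.0]
timer_centre 0.85 [587.8, 206.9] iou 0.931 [209.0, 186.0, 18.0, 20.0]
jar_centre 0.62 [641.0, 391.8] iou 0.955 [143.0, 168.0, 23.0, 25.0]
jar_centre 0.33 [582.4, -250.2] iou 0.214 [320.0, 178.0, 51.0, 41.0]
```

Request:
servo_tool:
  deltas:
    - {"tx": 0.52,"ty": -0.2,"tz": -0.3,"twist": 0}
    - {"tx": 0,"ty": 0,"tz": -0.7,"twist": 0}
    - {"tx": 0,"ty": 0,"tz": -0.8,"twist": 0}
    - {"tx": 0,"ty": 0,"tz": -0.8,"twist": 0}
    - {"tx": 0,"ty": 0,"tz": -0.6,"twist": 0}
    - {"tx": 0,"ty": 0,"tz": -0.3,"twist": 0}
    - {"tx": 0,"ty": 0,"tz": 0,"twist": 0}
  grip: 0.7

```text
time: 3.6
tool_pos: [422.5, -338.8, 52.6]
ee_rot: [2.221, -2.219, 0.021]
ft_force: [-1.0, -0.3, 0.0]
grip_width: 59.6
```

Run:
```python
from h import *
st(); s=look("w3.png",{}); fit(s,"nozzle_small_centre"); print(px(s,(421,-332.5,0)),px(s,(421,-332.5,37)))
```

```text
t 3.6 tcp [ 422.5 -338.8   52.6] yaw 90.0 tilt [ 2.221 -2.219  0.021] F [-1.  -0.3  0. ] w 59.6
nozzle_small_centre 0.71 [422.8, -329.9] iou 0.963 [238.0, 219.0, 50.0, 60.0]
(np.float64(268.626006620695), np.float64(243.09238067961707)) (np.float64(266.9085468924657), np.float64(271.5262209229601))
```

View pics/w3.png

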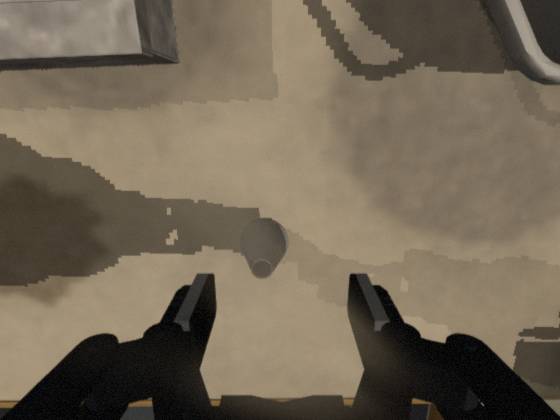

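Nozzle at (263,248), upright, fitted at (423,-330). The fingers are centred 9 mm to its right, so I'll correct that, descend and close.

Request:
servo_tool:
  deltas:
    - {"tx": 0,"ty": 0.18,"tz": 0,"twist": 0}
    - {"tx": 0,"ty": 0,"tz": -0.4,"twist": 0}
    - {"tx": 0,"ty": 0,"tz": -0.4,"twist": 0}
    - {"tx": 0,"ty": 0,"tz": -0.16,"twist": 0}
    - {"tx": 0,"ty": 0,"tz": 0,"twist": 0}
  grip: 0.7

```text
time: 4.12
tool_pos: [428.3, -332.5, 14.4]
ee_rot: [2.221, -2.22, 0.046]
ft_force: [-0.6, 1.0, -0.1]
grip_width: 59.6
```

Run:
```python
from h import *
st()
```

```text
t 4.12 tcp [ 428.3 -332.5   14.4] yaw 90.0 tilt [ 2.221 -2.22   0.046] F [-0.6  1.  -0.1] w 59.6
```

Request:
servo_tool:
  deltas:
    - {"tx": -0.1,"ty": 0.05,"tz": -0.1,"twist": 0}
    - {"tx": 0,"ty": 0,"tz": 0,"twist": 0}

```text
time: 4.28
tool_pos: [423.9, -330.0, 11.2]
ee_rot: [2.221, -2.219, 0.05]
ft_force: [-0.9, 0.5, -1.0]
grip_width: 59.9
```

Run:
```python
from h import *
from scipy.spatial.transform import Rotation as R
st(); o=observe(); print(R.from_rotvec(o["ee_rot"]).as_matrix().round(4)); print(o["joint_positions"].round(3),o["joint_vel"].round(3))
```

```text
t 4.28 tcp [ 423.9 -330.    11.2] yaw 90.1 tilt [ 2.221 -2.219  0.05 ] F [-0.9  0.5 -1. ] w 59.9
[[ 6.000e-04 -9.998e-01  2.180e-02]
 [-9.997e-01 -1.200e-03 -2.330e-02]
 [ 2.330e-02 -2.180e-02 -9.995e-01]]
[-0.716  0.641  2.042 -0.008  0.427  0.861] [ 0.006 -0.034 -0.041  0.002  0.034  0.007]
```

Request:
servo_tool:
  deltas:
    - {"tx": -0.04,"ty": 0,"tz": -0.14,"twist": 0}
    - {"tx": 0,"ty": 0,"tz": 0,"twist": 0}

```text
time: 4.45
tool_pos: [422.3, -330.4, 5.5]
ee_rot: [2.221, -2.22, 0.054]
ft_force: [-0.9, 0.7, -0.3]
grip_width: 59.7
```

Request:
servo_tool:
  deltas:
    - {"tx": 0,"ty": 0,"tz": 0,"twist": 0}
    - {"tx": 0,"ty": 0,"tz": 0,"twist": 0}
    - {"tx": 0,"ty": 0,"tz": 0,"twist": 0}
    - {"tx": 0,"ty": 0,"tz": 0,"twist": 0}
    - {"tx": 0,"ty": 0,"tz": 0,"twist": 0}
    - {"tx": 0,"ty": 0,"tz": 0,"twist": 0}
  grip: 0

```text
time: 4.95
tool_pos: [422.6, -331.2, 6.8]
ee_rot: [2.221, -2.22, 0.056]
ft_force: [-0.4, 1.0, -0.2]
grip_width: 22.1
```

Request:
servo_tool:
  deltas:
    - {"tx": 0,"ty": 0,"tz": 0.3,"twist": 0}
    - {"tx": 0,"ty": 0,"tz": 0.5,"twist": 0}
    - {"tx": 0,"ty": 0,"tz": 0.6,"twist": 0}
    - {"tx": 0,"ty": 0,"tz": 0.6,"twist": 0}
    - {"tx": 0,"ty": 0,"tz": 0.6,"twist": 0}
    - {"tx": 0,"ty": 0,"tz": 0.6,"twist": 0}
    - {"tx": 0,"ty": 0,"tz": 0,"twist": 0}

```text
time: 5.53
tool_pos: [420.6, -329.4, 171.7]
ee_rot: [2.221, -2.22, 0.048]
ft_force: [1.5, -1.1, -0.1]
grip_width: 22.3
```

Run:
```python
from h import *
st(); s=look("w4.png",{"nozzle_small_centre":150},p=.1)
r=outline_of(s,"lid_middle"); 
v,u=np.nonzero(r[0]["pixels"]); print(r[0]["p"],r[0]["box"])
```

```text
t 5.53 tcp [ 420.6 -329.4  171.7] yaw 90.0 tilt [ 2.221 -2.22   0.048] F [ 1.5 -1.1 -0.1] w 22.3
nozzle_small_centre 0.8 [256.5 253.1  51.7  86.5] ctr [ 401.4 -331.2] centroid [ 405.9 -331. ]
0.71 [0.0, 0.0, 228.4, 88.8]
```

View pics/w4.png

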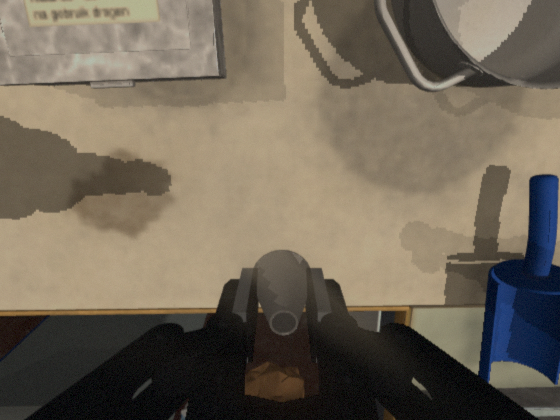

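Nozzle is held upright between the fingers at (283,290). Next I'll move over the tin.

Request:
servo_tool:
  deltas:
    - {"tx": 0,"ty": 0.2,"tz": 0.5,"twist": 0}
    - {"tx": 0.5,"ty": 0.4,"tz": 0.5,"twist": 0}
    - {"tx": 0.5,"ty": 0.5,"tz": 0.3,"twist": 0}
    - {"tx": 0.5,"ty": 0.5,"tz": 0,"twist": 0}
    - {"tx": 0.4,"ty": 0.4,"tz": 0,"twist": 0}
    - {"tx": 0.2,"ty": 0.3,"tz": 0,"twist": 0}
    - {"tx": 0,"ty": 0,"tz": 0,"twist": 0}

```text
time: 6.27
tool_pos: [522.4, -205.4, 223.0]
ee_rot: [2.213, -2.224, 0.011]
ft_force: [-0.5, 0.6, -0.1]
grip_width: 22.2
```

```bash
cat >> h.py <<'E'
def fittin(s,q0=(572,-210,0.0)):
    r=outline_of(s,"lid_middle")[0]; m=r["pixels"].astype(np.uint8)
    K=3; M=cv2.resize(m,None,fx=K,fy=K,interpolation=cv2.INTER_NEAREST)
    def poly(q):
        c,n=np.cos(q[2]),np.sin(q[2])
        P=[px(s,(q[0]+c*a*59-n*b*77,q[1]+n*a*59+c*b*77,z)) for a in(1,-1) for b in(1,-1) for z in (0,60)]
        return cv2.convexHull(np.int32(np.round((np.array(P)+.5)*K)))
    def cost(q):
        A=np.zeros_like(M); cv2.fillConvexPoly(A,poly(q),1); return 1-(A&M).sum()/(A|M).sum()
    q0=np.array(q0,float)
    R=minimize(cost,q0,method="Nelder-Mead",options=dict(initial_simplex=[q0,q0+[10,0,.0],q0+[0,10,0],q0+[0,0,.15]],xatol=.001,fatol=1e-4))
    print("tin",round(r["p"],2),R.x.round(3),"iou",round(1-R.fun,3)); return R.x
E
python3 - <<'E'
from h import *
st(); s=look("w5.png",{}); q=fittin(s); c,n=np.cos(q[2]),np.sin(q[2])
im=cv2.cvtColor(s["frame"],cv2.COLOR_RGB2BGR)
P=np.array([px(s,(q[0]+c*a*59-n*b*77,q[1]+n*a*59+c*b*77,60)) for a,b in((1,1),(1,-1),(-1,-1),(-1,1))]); cv2.polylines(im,[np.int32(P.round())],True,(0,0,255))
cv2.imwrite("pics/w5o.png",im)
for c in("top","scene"): fittin(snapshot(c))
E
```

```text
t 6.27 tcp [ 522.4 -205.4  223. ] yaw 89.7 tilt [ 2.213 -2.224  0.011] F [-0.5  0.6 -0.1] w 22.2
tin 0.94 [ 5.69846e+02 -2.10340e+02  3.50000e-02] iou 0.93Traceback (most recent call last):
  File "<stdin>", line 6, in <module>
  File "h.py", line 41, in fittin
    r=outline_of(s,"lid_middle")[0]; m=r["pixels"].astype(np.uint8)
      ~~~~~~~~~~~~~~~~~~~~~~~~~~^^^
IndexError: list index out of range
```

View pics/w5o.png

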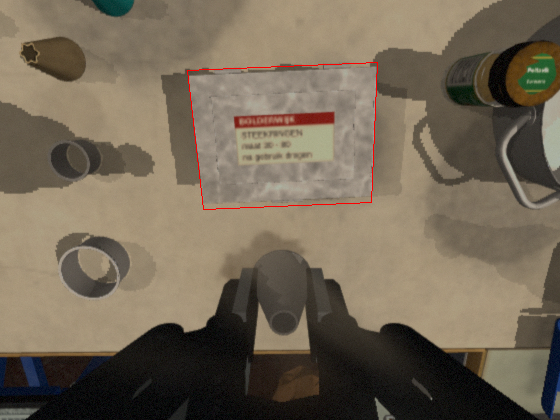

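The overlay fits the lid well: corners (189,70), (377,63), (371,203) and (203,209). The middle of the lid is about (568,-210).

Request:
servo_tool:
  deltas:
    - {"tx": 0.5,"ty": -0.1,"tz": 0,"twist": 0}
    - {"tx": 0.4,"ty": 0,"tz": -0.4,"twist": 0}
    - {"tx": 0,"ty": 0,"tz": -0.6,"twist": 0}
    - {"tx": 0,"ty": 0,"tz": -0.6,"twist": 0}
    - {"tx": 0,"ty": 0,"tz": -0.5,"twist": 0}
    - {"tx": 0,"ty": 0,"tz": -0.3,"twist": 0}
    - {"tx": 0,"ty": 0,"tz": 0,"twist": 0}

```text
time: 7.05
tool_pos: [562.2, -221.6, 98.0]
ee_rot: [2.198, -2.236, 0.013]
ft_force: [-0.5, 0.7, -0.3]
grip_width: 22.2
```

Request:
servo_tool:
  deltas:
    - {"tx": 0.12,"ty": 0.23,"tz": 0,"twist": 0.01}
    - {"tx": 0,"ty": 0,"tz": -0.25,"twist": 0}
    - {"tx": 0,"ty": 0,"tz": -0.15,"twist": 0}
    - {"tx": 0,"ty": 0,"tz": 0,"twist": 0}

```text
time: 7.38
tool_pos: [567.7, -211.9, 77.9]
ee_rot: [2.213, -2.221, 0.014]
ft_force: [-0.1, 0.6, -0.4]
grip_width: 22.3
```

Request:
servo_tool:
  deltas:
    - {"tx": 0,"ty": 0.03,"tz": -0.12,"twist": 0}
    - {"tx": 0,"ty": 0,"tz": -0.06,"twist": 0}
    - {"tx": 0,"ty": 0,"tz": 0,"twist": 0}

```text
time: 7.63
tool_pos: [568.3, -210.7, 69.4]
ee_rot: [2.214, -2.221, 0.017]
ft_force: [-0.7, 0.0, -0.8]
grip_width: 22.1
```

Request:
servo_tool:
  deltas:
    - {"tx": 0,"ty": 0,"tz": -0.03,"twist": 0}
    - {"tx": 0,"ty": 0,"tz": 0,"twist": 0}

```text
time: 7.8
tool_pos: [568.6, -210.8, 68.2]
ee_rot: [2.214, -2.221, 0.018]
ft_force: [0.7, -0.1, -0.8]
grip_width: 22.1
```

Request:
servo_tool:
  deltas:
    - {"tx": 0,"ty": 0,"tz": -0.03,"twist": 0}
    - {"tx": 0,"ty": 0,"tz": -0.03,"twist": 0}
    - {"tx": 0,"ty": 0,"tz": 0,"twist": 0}

```text
time: 8.05
tool_pos: [568.8, -211.0, 66.2]
ee_rot: [2.214, -2.222, 0.019]
ft_force: [-1.4, -0.0, 4.7]
grip_width: 22.3
```

Request:
servo_tool:
  deltas:
    - {"tx": 0,"ty": 0,"tz": -0.02,"twist": 0}
    - {"tx": 0,"ty": 0,"tz": 0,"twist": 0}

```text
time: 8.22
tool_pos: [568.8, -211.0, 66.3]
ee_rot: [2.214, -2.222, 0.02]
ft_force: [-0.3, 1.4, 1.5]
grip_width: 22.0
```

Contact on the lid. I'll open and rise.

Request:
servo_tool:
  deltas:
    - {"tx": 0,"ty": 0,"tz": 0,"twist": 0}
    - {"tx": 0,"ty": 0,"tz": 0,"twist": 0}
    - {"tx": 0,"ty": 0,"tz": 0,"twist": 0}
    - {"tx": 0,"ty": 0,"tz": 0,"twist": 0}
  grip: 0.7

```text
time: 8.55
tool_pos: [569.2, -211.2, 66.6]
ee_rot: [2.215, -2.222, 0.021]
ft_force: [-0.4, -0.4, 0.2]
grip_width: 60.0
```

Request:
servo_tool:
  deltas:
    - {"tx": 0,"ty": 0,"tz": 0.3,"twist": 0}
    - {"tx": 0,"ty": 0,"tz": 0.6,"twist": 0}
    - {"tx": 0,"ty": 0,"tz": 0.7,"twist": 0}
    - {"tx": 0,"ty": 0,"tz": 0.7,"twist": 0}
    - {"tx": 0,"ty": 0,"tz": 0.5,"twist": 0}
    - {"tx": -0.4,"ty": 0.0,"tz": 0,"twist": 0}
    - {"tx": 0,"ty": 0,"tz": 0,"twist": 0}
  grip: 1

```text
time: 9.13
tool_pos: [546.6, -210.2, 210.6]
ee_rot: [2.214, -2.22, 0.015]
ft_force: [0.8, -0.6, -0.4]
grip_width: 85.1
```

Run:
```python
from h import *
st(); s=look("w6.png",{}); fit(s,"nozzle_small_centre",60); fittin(s); fit(s,"ring_large_centre"); fit(s,"ring_small_centre")
```

```text
t 9.13 tcp [ 546.6 -210.2  210.6] yaw 89.8 tilt [ 2.214 -2.22   0.015] F [ 0.8 -0.6 -0.4] w 85.1
nozzle_small_centre 0.89 [569.0, -212.1] iou 0.947 [264.0, 155.0, 34.0, 34.0]
tin 0.83 [ 5.70836e+02 -2.10280e+02  3.10000e-02] iou 0.899
ring_large_centre 0.7 [427.1, -1.4] iou 0.955 [53.0, 264.0, 70.0, 62.0]
ring_large_centre 0.49 [543.1, -212.8] iou 0.256 [264.0, 155.0, 34.0, 35.0]
ring_small_centre 0.76 [547.0, -0.4] iou 0.953 [40.0, 166.0, 55.0, 41.0]
```

View pics/w6.png

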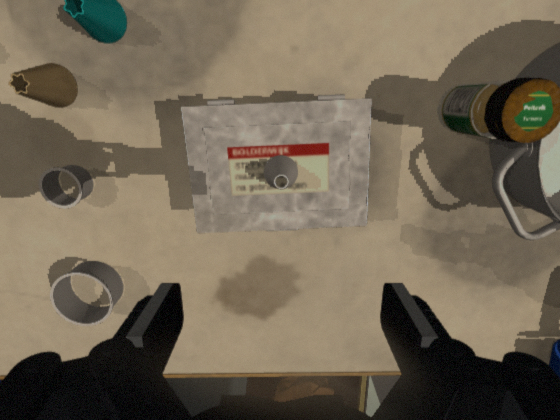

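Nozzle stands on the lid at (281,170); the lid diagonals cross at about (280,169). Next is the large ring, seen at (87,292).

Request:
servo_tool:
  deltas:
    - {"tx": -0.2,"ty": 0.4,"tz": 0,"twist": 0}
    - {"tx": -0.3,"ty": 0.6,"tz": 0,"twist": 0}
    - {"tx": -0.3,"ty": 0.7,"tz": 0,"twist": 0}
    - {"tx": -0.3,"ty": 0.7,"tz": 0,"twist": 0}
    - {"tx": -0.3,"ty": 0.7,"tz": 0,"twist": 0}
    - {"tx": -0.3,"ty": 0.6,"tz": -0.2,"twist": 0}
    - {"tx": -0.2,"ty": 0.4,"tz": -0.4,"twist": 0}
    - {"tx": -0.1,"ty": 0,"tz": -0.6,"twist": 0}
    - {"tx": 0,"ty": 0,"tz": 0,"twist": 0}

```text
time: 10.13
tool_pos: [444.4, 1.6, 141.7]
ee_rot: [2.209, -2.22, 0.007]
ft_force: [-2.4, -1.1, -1.2]
grip_width: 85.5
```

Run:
```python
from h import *
st(); s=look("w7.png",{}); fit(s,"ring_large_centre"); fit(s,"ring_small_centre");fit(s,"nozzle_large_centre")
```

```text
t 10.13 tcp [444.4   1.6 141.7] yaw 89.7 tilt [ 2.209 -2.22   0.007] F [-2.4 -1.1 -1.2] w 85.5
ring_large_centre 0.93 [427.1, -2.1] iou 0.96 [246.0, 184.0, 80.0, 85.0]
ring_small_centre 0.79 [547.3, -0.9] iou 0.949 [253.0, 32.0, 59.0, 64.0]
```

Request:
servo_tool:
  deltas:
    - {"tx": -0.3,"ty": -0.07,"tz": -0.2,"twist": 0}
    - {"tx": -0.03,"ty": 0,"tz": -0.5,"twist": 0}
    - {"tx": -0.03,"ty": 0,"tz": -0.5,"twist": 0}
    - {"tx": 0,"ty": 0,"tz": -0.4,"twist": 0}
    - {"tx": 0,"ty": 0,"tz": -0.2,"twist": 0}
    - {"tx": 0,"ty": 0,"tz": 0,"twist": 0}

```text
time: 10.83
tool_pos: [442.6, -8.8, 61.1]
ee_rot: [-2.2, 2.232, -0.038]
ft_force: [-1.0, -0.0, -0.4]
grip_width: 85.7
```

Run:
```python
from h import *
st(); s=look("w8.png",{}); fit(s,"ring_large_centre")
```

```text
t 10.83 tcp [442.6  -8.8  61.1] yaw 89.2 tilt [-2.2    2.232 -0.038] F [-1.  -0.  -0.4] w 85.7
ring_large_centre 0.62 [427.9, -2.1] iou 0.966 [212.0, 216.0, 113.0, 115.0]
```

View pics/w8.png

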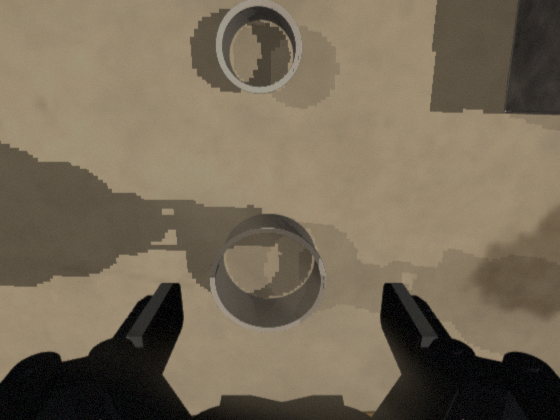

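Ring at (268,272), large and intact. I'll correct by (-15,+7) mm, then descend in smaller steps.

Request:
servo_tool:
  deltas:
    - {"tx": -0.2,"ty": 0.1,"tz": 0,"twist": 0.005}
    - {"tx": -0.13,"ty": 0.06,"tz": 0,"twist": 0}
    - {"tx": 0,"ty": 0,"tz": 0,"twist": 0}

```text
time: 11.18
tool_pos: [427.6, -0.9, 65.2]
ee_rot: [-2.205, 2.221, -0.045]
ft_force: [0.4, -0.5, 0.0]
grip_width: 85.4
```

Request:
servo_tool:
  deltas:
    - {"tx": -0.02,"ty": 0,"tz": -0.25,"twist": 0.003}
    - {"tx": -0.03,"ty": 0,"tz": -0.3,"twist": 0}
    - {"tx": -0.03,"ty": 0,"tz": -0.3,"twist": 0}
    - {"tx": -0.02,"ty": 0,"tz": -0.2,"twist": 0}
    - {"tx": 0,"ty": 0,"tz": 0,"twist": 0}

```text
time: 11.6
tool_pos: [424.4, 0.1, 15.5]
ee_rot: [-2.208, 2.209, -0.056]
ft_force: [-0.2, 0.6, -0.2]
grip_width: 85.3
```

Request:
servo_tool:
  deltas:
    - {"tx": 0.06,"ty": -0.04,"tz": -0.1,"twist": 0}
    - {"tx": 0,"ty": 0,"tz": -0.1,"twist": 0}
    - {"tx": 0,"ty": 0,"tz": 0,"twist": 0}

```text
time: 11.85
tool_pos: [428.5, -1.9, 6.4]
ee_rot: [-2.208, 2.207, -0.058]
ft_force: [-1.0, -0.3, 0.4]
grip_width: 85.2
```

Request:
servo_tool:
  deltas:
    - {"tx": 0,"ty": 0,"tz": 0,"twist": 0}
    - {"tx": 0,"ty": 0,"tz": 0,"twist": 0}
    - {"tx": 0,"ty": 0,"tz": 0,"twist": 0}
    - {"tx": 0,"ty": 0,"tz": 0,"twist": 0}
    - {"tx": 0,"ty": 0,"tz": 0,"twist": 0}
  grip: 0

```text
time: 12.27
tool_pos: [429.5, -2.2, 8.3]
ee_rot: [-2.206, 2.206, -0.061]
ft_force: [-0.1, 0.3, -0.8]
grip_width: 62.1
```

Request:
servo_tool:
  deltas:
    - {"tx": 0,"ty": 0,"tz": 0.2,"twist": 0}
    - {"tx": 0,"ty": 0,"tz": 0.4,"twist": 0}
    - {"tx": 0,"ty": 0,"tz": 0.5,"twist": 0}
    - {"tx": 0,"ty": 0,"tz": 0.6,"twist": 0}
    - {"tx": 0,"ty": 0,"tz": 0.6,"twist": 0}
    - {"tx": 0,"ty": 0,"tz": 0.6,"twist": 0}
    - {"tx": 0,"ty": 0,"tz": 0.3,"twist": 0}
    - {"tx": 0,"ty": 0,"tz": 0,"twist": 0}

```text
time: 12.93
tool_pos: [427.1, -1.8, 175.9]
ee_rot: [-2.207, 2.207, -0.058]
ft_force: [1.9, -0.0, 0.8]
grip_width: 61.8
```

Run:
```python
from h import *
from scipy.spatial.transform import Rotation as R
st(); s=look("w9.png",{}); print(R.from_rotvec(observe()["ee_rot"]).as_matrix()[:,2].round(3))
```

```text
t 12.93 tcp [427.1  -1.8 175.9] yaw 90.0 tilt [-2.207  2.207 -0.058] F [ 1.9 -0.   0.8] w 61.8
[ 0.04  -0.012 -0.999]
```

View pics/w9.png

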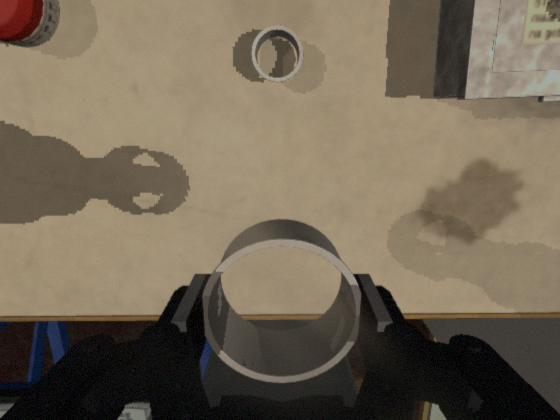

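The large ring is held level at (283,300). I'll carry it to the lid.

Request:
servo_tool:
  deltas:
    - {"tx": 0.2,"ty": -0.3,"tz": 0.2,"twist": 0}
    - {"tx": 0.4,"ty": -0.5,"tz": 0.2,"twist": 0}
    - {"tx": 0.4,"ty": -0.6,"tz": 0,"twist": 0}
    - {"tx": 0.4,"ty": -0.6,"tz": 0,"twist": 0}
    - {"tx": 0.4,"ty": -0.6,"tz": 0,"twist": 0}
    - {"tx": 0.4,"ty": -0.6,"tz": 0,"twist": 0}
    - {"tx": 0.4,"ty": -0.5,"tz": 0,"twist": 0}
    - {"tx": 0.2,"ty": -0.3,"tz": 0,"twist": 0}
    - {"tx": 0,"ty": 0,"tz": 0,"twist": 0}

```text
time: 13.73
tool_pos: [566.1, -210.5, 183.2]
ee_rot: [-2.216, 2.208, -0.041]
ft_force: [-0.5, 0.2, -0.3]
grip_width: 61.3
```

Run:
```python
from h import *
st()
```

```text
t 13.73 tcp [ 566.1 -210.5  183.2] yaw 90.2 tilt [-2.216  2.208 -0.041] F [-0.5  0.2 -0.3] w 61.3
```

Request:
servo_tool:
  deltas:
    - {"tx": 0.08,"ty": -0.03,"tz": -0.2,"twist": 0}
    - {"tx": 0,"ty": 0,"tz": -0.35,"twist": 0}
    - {"tx": 0,"ty": 0,"tz": -0.4,"twist": 0}
    - {"tx": 0,"ty": 0,"tz": -0.2,"twist": 0}
    - {"tx": 0,"ty": 0,"tz": 0,"twist": 0}

```text
time: 14.15
tool_pos: [567.0, -210.0, 115.2]
ee_rot: [-2.217, 2.211, -0.029]
ft_force: [0.5, 0.6, -0.3]
grip_width: 61.3
```

Request:
servo_tool:
  deltas:
    - {"tx": 0.08,"ty": -0.04,"tz": 0,"twist": 0}
    - {"tx": 0,"ty": 0,"tz": 0,"twist": 0}

```text
time: 14.32
tool_pos: [570.1, -210.7, 113.9]
ee_rot: [-2.219, 2.211, -0.024]
ft_force: [0.5, -0.6, 0.6]
grip_width: 61.6
```

Run:
```python
from h import *
st(); s=look("w10.png",{}); fit(s,"nozzle_small_centre",60,p=.1); fit(s,"ring_large_centre",107,p=.1)
```

```text
t 14.32 tcp [ 570.1 -210.7  113.9] yaw 90.2 tilt [-2.219  2.211 -0.024] F [ 0.5 -0.6  0.6] w 61.6
nozzle_small_centre 0.6 [566.8, -212.3] iou 0.485 [262.0, 248.0, 45.0, 34.0]
ring_large_centre 0.86 [569.8, -211.3] iou 0.958 [205.0, 216.0, 154.0, 169.0]
ring_large_centre 0.37 [594.1, -62.9] iou 0.626 [3.0, 219.0, 33.0, 58.0]
```

View pics/w10.png

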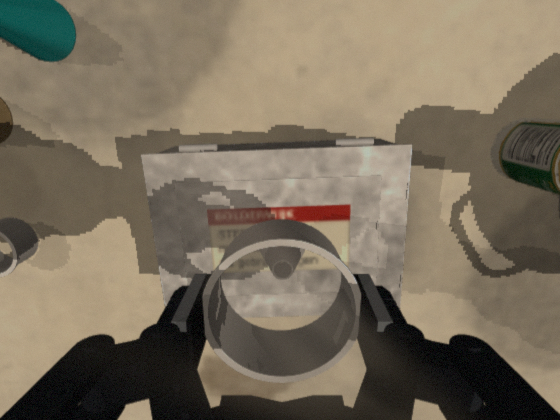

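The ring sits centred over the nozzle tip at (283,268). I'll lower it.

Request:
servo_tool:
  deltas:
    - {"tx": -0.02,"ty": -0.01,"tz": -0.2,"twist": 0}
    - {"tx": 0,"ty": 0,"tz": -0.25,"twist": 0}
    - {"tx": 0,"ty": 0,"tz": -0.2,"twist": 0}
    - {"tx": 0,"ty": 0,"tz": -0.1,"twist": 0}
    - {"tx": 0,"ty": 0,"tz": 0,"twist": 0}

```text
time: 14.88
tool_pos: [569.9, -211.7, 75.4]
ee_rot: [-2.217, 2.21, -0.032]
ft_force: [-0.9, 0.2, 0.1]
grip_width: 61.4
```

Request:
servo_tool:
  deltas:
    - {"tx": 0,"ty": 0,"tz": -0.1,"twist": 0}
    - {"tx": 0,"ty": 0,"tz": -0.03,"twist": 0}
    - {"tx": 0,"ty": 0,"tz": 0,"twist": 0}

```text
time: 15.13
tool_pos: [569.4, -211.6, 67.4]
ee_rot: [-2.217, 2.21, -0.03]
ft_force: [-1.7, 0.3, 5.9]
grip_width: 61.6
```

Request:
servo_tool:
  deltas:
    - {"tx": 0,"ty": 0,"tz": -0.02,"twist": 0}
    - {"tx": 0,"ty": 0,"tz": 0,"twist": 0}

```text
time: 15.3
tool_pos: [569.5, -211.7, 67.6]
ee_rot: [-2.217, 2.21, -0.03]
ft_force: [-0.3, 0.4, 0.9]
grip_width: 62.0
```

Request:
servo_tool:
  deltas:
    - {"tx": 0,"ty": 0,"tz": 0,"twist": 0}
    - {"tx": 0,"ty": 0,"tz": 0,"twist": 0}
    - {"tx": 0,"ty": 0,"tz": 0,"twist": 0}
    - {"tx": 0,"ty": 0,"tz": 0,"twist": 0}
  grip: 1

```text
time: 15.63
tool_pos: [570.3, -212.0, 68.7]
ee_rot: [-2.217, 2.209, -0.034]
ft_force: [-0.3, 0.7, 0.2]
grip_width: 85.4
```

Request:
servo_tool:
  deltas:
    - {"tx": 0,"ty": 0,"tz": 0.3,"twist": 0}
    - {"tx": 0,"ty": 0,"tz": 0.6,"twist": 0}
    - {"tx": 0,"ty": 0,"tz": 0.7,"twist": 0}
    - {"tx": 0,"ty": 0,"tz": 0.7,"twist": 0}
    - {"tx": 0,"ty": 0,"tz": 0.5,"twist": 0}
    - {"tx": 0,"ty": 0.2,"tz": 0.2,"twist": 0}
    - {"tx": 0.1,"ty": 0.6,"tz": 0,"twist": 0}
    - {"tx": 0.1,"ty": 0.6,"tz": 0,"twist": 0}
    - {"tx": 0.1,"ty": 0.5,"tz": 0,"twist": 0}
    - {"tx": 0,"ty": 0.3,"tz": 0,"twist": 0}
    - {"tx": 0,"ty": 0,"tz": 0,"twist": 0}
  grip: 0.8

```text
time: 16.55
tool_pos: [583.1, -96.3, 223.8]
ee_rot: [-2.212, 2.214, -0.03]
ft_force: [0.9, 0.1, -0.8]
grip_width: 68.5
```

Run:
```python
from h import *
st(); s=look("w11.png",{}); fit(s,"nozzle_small_centre",60); fit(s,"ring_large_centre",60); fit(s,"nozzle_large_centre"); fit(s,"ring_small_centre"); fit(s,"timer_centre")
```

```text
t 16.55 tcp [583.1 -96.3 223.8] yaw 89.9 tilt [-2.212  2.214 -0.03 ] F [ 0.9  0.1 -0.8] w 68.5
nozzle_small_centre 0.78 [568.7, -211.9] iou 0.94 [389.0, 197.0, 36.0, 31.0]
ring_large_centre 0.73 [567.9, -212.7] iou 0.96 [374.0, 179.0, 84.0, 81.0]
nozzle_large_centre 0.8 [695.9, -55.3] iou 0.976 [215.0, 46.0, 44.0, 47.0]
nozzle_large_centre 0.77 [640.5, -1.0] iou 0.953 [166.0, 109.0, 39.0, 38.0]
nozzle_large_centre 0.61 [680.8, 86.7] iou 0.96 [53.0, 65.0, 62.0, 48.0]
ring_small_centre 0.66 [546.4, -0.4] iou 0.952 [171.0, 200.0, 40.0, 41.0]
timer_centre 0.7 [585.5, 207.6] iou 0.983 [0.0, 153.0, 25.0, 58.0]
```

View pics/w11.png

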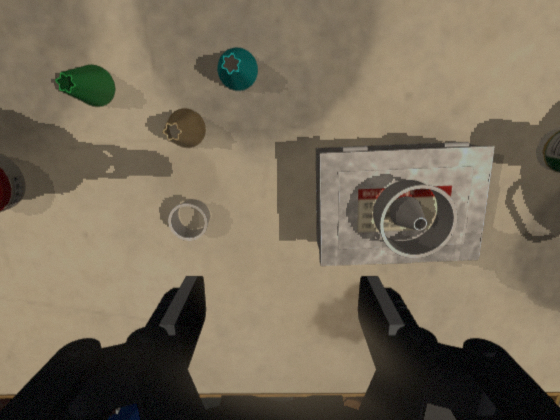

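Ring stands around the nozzle on the lid, both centred at about (410,213). The three large nozzles are at (88,85) green, (238,68) teal and (186,128) bare brown metal. The brown one is the one meant, since green and turquoise are excluded. It fits at (640.5,-1).

Request:
servo_tool:
  deltas:
    - {"tx": 0.3,"ty": 0.5,"tz": 0,"twist": 0}
    - {"tx": 0.4,"ty": 0.6,"tz": 0,"twist": 0}
    - {"tx": 0.3,"ty": 0.5,"tz": -0.2,"twist": 0}
    - {"tx": 0.15,"ty": 0.25,"tz": -0.4,"twist": 0}
    - {"tx": 0,"ty": 0,"tz": -0.6,"twist": 0}
    - {"tx": 0,"ty": 0,"tz": -0.5,"twist": 0}
    - {"tx": 0,"ty": 0,"tz": -0.3,"twist": 0}
    - {"tx": 0,"ty": 0,"tz": 0,"twist": 0}

```text
time: 17.52
tool_pos: [644.9, -11.2, 121.1]
ee_rot: [-2.195, 2.227, -0.039]
ft_force: [-1.1, -0.0, 0.2]
grip_width: 68.2
```

Run:
```python
from h import *
st(); s=look("w12.png",{}); fit(s,"nozzle_large_centre"); fit(s,"timer_centre")
```

```text
t 17.52 tcp [644.9 -11.2 121.1] yaw 89.2 tilt [-2.195  2.227 -0.039] F [-1.1 -0.   0.2] w 68.2
nozzle_large_centre 0.77 [696.2, -55.2] iou 0.965 [310.0, 118.0, 55.0, 54.0]
nozzle_large_centre 0.71 [640.3, -0.8] iou 0.96 [244.0, 194.0, 46.0, 52.0]
nozzle_large_centre 0.68 [681.2, 86.1] iou 0.975 [105.0, 140.0, 71.0, 59.0]
timer_centre 0.59 [585.3, 207.0] iou 0.955 [0.0, 250.0, 61.0, 88.0]
```

Request:
servo_tool:
  deltas:
    - {"tx": -0.09,"ty": 0.2,"tz": 0,"twist": 0.008}
    - {"tx": 0,"ty": 0,"tz": -0.3,"twist": 0}
    - {"tx": 0,"ty": 0,"tz": -0.5,"twist": 0}
    - {"tx": 0,"ty": 0,"tz": -0.3,"twist": 0}
    - {"tx": 0,"ty": 0,"tz": 0,"twist": 0}

```text
time: 18.08
tool_pos: [646.6, -0.4, 77.5]
ee_rot: [-2.2, 2.203, -0.059]
ft_force: [-0.8, 0.2, -0.3]
grip_width: 68.4
```

Request:
servo_tool:
  deltas:
    - {"tx": -0.12,"ty": 0,"tz": 0,"twist": -0.003}
    - {"tx": 0,"ty": 0,"tz": -0.3,"twist": 0}
    - {"tx": 0,"ty": 0,"tz": -0.4,"twist": 0}
    - {"tx": 0,"ty": 0,"tz": -0.3,"twist": 0}
    - {"tx": 0,"ty": 0,"tz": -0.1,"twist": 0}
    - {"tx": 0,"ty": 0,"tz": 0,"twist": 0}

```text
time: 18.58
tool_pos: [643.1, 0.8, 31.2]
ee_rot: [-2.19, 2.203, -0.072]
ft_force: [-1.3, 0.4, -0.3]
grip_width: 68.4
```

Request:
servo_tool:
  deltas:
    - {"tx": -0.05,"ty": -0.04,"tz": -0.2,"twist": 0}
    - {"tx": 0,"ty": 0,"tz": -0.25,"twist": 0}
    - {"tx": 0,"ty": 0,"tz": -0.05,"twist": 0}
    - {"tx": 0,"ty": 0,"tz": 0,"twist": 0}

```text
time: 18.92
tool_pos: [642.1, -1.3, 8.2]
ee_rot: [-2.187, 2.2, -0.078]
ft_force: [-0.7, -0.8, 0.3]
grip_width: 68.4
```

Request:
servo_tool:
  deltas:
    - {"tx": -0.03,"ty": 0,"tz": 0,"twist": 0}
    - {"tx": 0,"ty": 0,"tz": 0,"twist": 0}
    - {"tx": 0,"ty": 0,"tz": 0,"twist": 0}
    - {"tx": 0,"ty": 0,"tz": 0,"twist": 0}
    - {"tx": 0,"ty": 0,"tz": 0,"twist": 0}
    - {"tx": 0,"ty": 0,"tz": 0,"twist": 0}
  grip: 0

```text
time: 19.42
tool_pos: [641.2, -1.4, 9.5]
ee_rot: [-2.186, 2.2, -0.079]
ft_force: [0.4, -0.9, -0.8]
grip_width: 31.3
```

Request:
servo_tool:
  deltas:
    - {"tx": 0,"ty": 0,"tz": 0.2,"twist": 0}
    - {"tx": 0,"ty": 0,"tz": 0.4,"twist": 0}
    - {"tx": 0,"ty": 0,"tz": 0.5,"twist": 0}
    - {"tx": 0,"ty": 0,"tz": 0.5,"twist": 0}
    - {"tx": 0,"ty": 0,"tz": 0.5,"twist": 0}
    - {"tx": 0,"ty": 0,"tz": 0.5,"twist": 0}
    - {"tx": 0,"ty": 0,"tz": 0.3,"twist": 0}
    - {"tx": 0,"ty": 0,"tz": 0,"twist": 0}

```text
time: 20.08
tool_pos: [639.2, -1.2, 164.8]
ee_rot: [-2.187, 2.2, -0.077]
ft_force: [0.6, 0.2, 0.4]
grip_width: 31.5
```

Run:
```python
from h import *
st(); s=look("w13.png",{}); fit(s,"nozzle_large_centre",138); fit(s,"timer_centre")
```

```text
t 20.08 tcp [639.2  -1.2 164.8] yaw 89.7 tilt [-2.187  2.2   -0.077] F [0.6 0.2 0.4] w 31.5
nozzle_large_centre 0.9 [697.2, 35.3] iou 0.311 [150.0, 135.0, 51.0, 51.0]
nozzle_large_centre 0.89 [626.8, -2.0] iou 0.809 [247.0, 240.0, 75.0, 116.0]
timer_centre 0.71 [585.8, 206.6] iou 0.859 [2.0, 231.0, 92.0, 74.0]
```

Request:
servo_tool:
  deltas:
    - {"tx": 0.06,"ty": 0.3,"tz": 0,"twist": 0}
    - {"tx": 0.06,"ty": 0.6,"tz": 0,"twist": 0}
    - {"tx": 0.08,"ty": 0.7,"tz": 0,"twist": 0}
    - {"tx": 0.08,"ty": 0.7,"tz": 0,"twist": 0}
    - {"tx": 0.08,"ty": 0.7,"tz": 0,"twist": 0}
    - {"tx": 0.06,"ty": 0.6,"tz": 0,"twist": 0}
    - {"tx": 0.06,"ty": 0.4,"tz": 0,"twist": 0}
    - {"tx": 0,"ty": 0.1,"tz": 0,"twist": 0}
    - {"tx": 0,"ty": 0,"tz": 0,"twist": 0}

```text
time: 20.98
tool_pos: [653.6, 210.4, 146.6]
ee_rot: [-2.198, 2.219, -0.054]
ft_force: [0.2, -0.9, -0.5]
grip_width: 31.5
```

Run:
```python
from h import *
st(); 
for c in("top","scene","wrist"):
    fit(snapshot(c),"timer_centre")
```

```text
t 20.98 tcp [653.6 210.4 146.6] yaw 89.5 tilt [-2.198  2.219 -0.054] F [ 0.2 -0.9 -0.5] w 31.5
timer_centre 0.88 [588.7, 208.3] iou 0.873 [207.0, 242.0, 26.0, 27.0]
timer_centre 0.5 [440.9, 315.3] iou 0.616 [225.0, 313.0, 24.0, 24.0]
```

Request:
servo_tool:
  deltas:
    - {"tx": 0.19,"ty": -0.06,"tz": 0,"twist": 0.005}
    - {"tx": 0,"ty": 0,"tz": -0.4,"twist": 0}
    - {"tx": 0,"ty": 0,"tz": -0.5,"twist": 0}
    - {"tx": 0,"ty": 0,"tz": -0.5,"twist": 0}
    - {"tx": 0,"ty": 0,"tz": -0.4,"twist": 0}
    - {"tx": 0,"ty": 0,"tz": -0.2,"twist": 0}
    - {"tx": 0,"ty": 0,"tz": 0,"twist": 0}

```text
time: 21.87
tool_pos: [671.8, 198.1, 48.7]
ee_rot: [-2.192, 2.211, -0.064]
ft_force: [-0.9, 0.0, -0.5]
grip_width: 31.6
```

Request:
servo_tool:
  deltas:
    - {"tx": -0.18,"ty": 0.18,"tz": 0,"twist": 0.003}
    - {"tx": 0,"ty": 0,"tz": -0.25,"twist": 0}
    - {"tx": 0,"ty": 0,"tz": -0.25,"twist": 0}
    - {"tx": 0,"ty": 0,"tz": 0,"twist": 0}

```text
time: 22.2
tool_pos: [664.7, 207.1, 25.0]
ee_rot: [-2.194, 2.204, -0.067]
ft_force: [-0.4, 0.0, -1.4]
grip_width: 31.6
```

Request:
servo_tool:
  deltas:
    - {"tx": -0.04,"ty": 0,"tz": -0.15,"twist": 0}
    - {"tx": 0,"ty": 0,"tz": -0.1,"twist": 0}
    - {"tx": 0,"ty": 0,"tz": 0,"twist": 0}

```text
time: 22.45
tool_pos: [663.1, 207.5, 12.1]
ee_rot: [-2.194, 2.203, -0.068]
ft_force: [-0.6, -0.2, -0.6]
grip_width: 31.4
```

Request:
servo_tool:
  deltas:
    - {"tx": 0,"ty": 0,"tz": -0.04,"twist": 0}
    - {"tx": 0,"ty": 0,"tz": 0,"twist": 0}

```text
time: 22.62
tool_pos: [663.2, 207.5, 9.9]
ee_rot: [-2.194, 2.203, -0.068]
ft_force: [-1.0, 0.3, -0.3]
grip_width: 31.5
```

Request:
servo_tool:
  deltas:
    - {"tx": 0,"ty": 0,"tz": -0.03,"twist": 0}
    - {"tx": 0,"ty": 0,"tz": 0,"twist": 0}

```text
time: 22.78
tool_pos: [663.7, 207.5, 9.0]
ee_rot: [-2.193, 2.202, -0.069]
ft_force: [0.2, -0.0, -0.4]
grip_width: 31.2
```

Request:
servo_tool:
  deltas:
    - {"tx": -0.02,"ty": 0,"tz": -0.03,"twist": 0}
    - {"tx": 0,"ty": 0,"tz": 0,"twist": 0}

```text
time: 22.95
tool_pos: [664.1, 207.6, 9.1]
ee_rot: [-2.192, 2.2, -0.072]
ft_force: [-0.2, -0.9, -1.1]
grip_width: 31.5
```

Request:
servo_tool:
  deltas:
    - {"tx": 0,"ty": 0,"tz": 0,"twist": 0}
    - {"tx": 0,"ty": 0,"tz": 0,"twist": 0}
    - {"tx": 0,"ty": 0,"tz": 0,"twist": 0}
    - {"tx": 0,"ty": 0,"tz": 0,"twist": 0}
  grip: 0.8

```text
time: 23.28
tool_pos: [664.6, 207.7, 9.6]
ee_rot: [-2.191, 2.2, -0.072]
ft_force: [0.6, 0.1, 0.1]
grip_width: 68.0
```

Request:
servo_tool:
  deltas:
    - {"tx": 0,"ty": 0,"tz": 0.3,"twist": 0}
    - {"tx": 0,"ty": 0,"tz": 0.5,"twist": 0}
    - {"tx": 0,"ty": 0,"tz": 0.6,"twist": 0}
    - {"tx": 0,"ty": 0,"tz": 0.7,"twist": 0}
    - {"tx": 0,"ty": 0,"tz": 0.7,"twist": 0}
    - {"tx": -0.4,"ty": -0.2,"tz": 0.6,"twist": 0}
    - {"tx": -0.6,"ty": -0.4,"tz": 0.2,"twist": 0}
    - {"tx": -0.5,"ty": -0.5,"tz": 0,"twist": 0}
    - {"tx": -0.4,"ty": -0.3,"tz": 0,"twist": 0}
    - {"tx": 0,"ty": 0,"tz": 0,"twist": 0}

```text
time: 24.12
tool_pos: [563.9, 136.0, 205.7]
ee_rot: [-2.191, 2.195, -0.075]
ft_force: [0.5, 0.2, -0.4]
grip_width: 68.3
```

Run:
```python
from h import *
st(); s=look("w14.png",{}); fit(s,"nozzle_large_centre"); fit(s,"timer_centre"); fit(s,"ring_small_centre")
```

```text
t 24.12 tcp [563.9 136.  205.7] yaw 89.9 tilt [-2.191  2.195 -0.075] F [ 0.5  0.2 -0.4] w 68.3
nozzle_large_centre 0.78 [695.7, -55.5] iou 0.962 [462.0, 31.0, 70.0, 49.0]
nozzle_large_centre 0.74 [681.3, 86.1] iou 0.957 [307.0, 49.0, 46.0, 53.0]
nozzle_large_centre 0.61 [664.0, 206.7] iou 0.968 [184.0, 70.0, 44.0, 43.0]
timer_centre 0.6 [587.7, 201.4] iou 0.887 [171.0, 145.0, 70.0, 65.0]
ring_small_centre 0.56 [547.0, -1.6] iou 0.956 [394.0, 195.0, 46.0, 41.0]
```

View pics/w14.png

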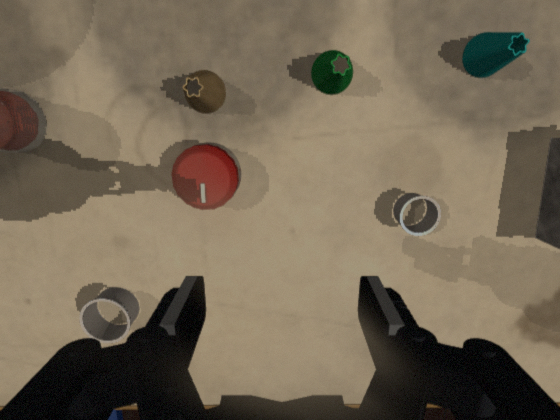

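Brown nozzle stands upright at (205,92) behind the red timer at (206,176). The timer outline was noisy, so I'll refine it from the red colour.

Run:
```python
from h import *
def red(s,u0,v0,z):
    f=cv2.cvtColor(s["frame"],cv2.COLOR_RGB2HSV); m=(((f[...,0]<8)|(f[...,0]>172))&(f[...,1]>150)&(f[...,2]>90)).astype(np.uint8)
    m=cv2.morphologyEx(m,cv2.MORPH_CLOSE,np.ones((9,9),np.uint8)); n,l,stt,c=cv2.connectedComponentsWithStats(m)
    for i in range(1,n):
        if abs(c[i][0]-u0)<12 and abs(c[i][1]-v0)<12 and stt[i][4]>80:
            x,y,w,h,a=stt[i]; ctr=(x+w/2-.5,y+h/2-.5); print(stt[i],[ (zz,at(s,*ctr,zz),(at(s,x-.5,ctr[1],zz)-at(s,x+w-.5,ctr[1],zz)).round(1)) for zz in z])
s=snapshot("wrist"); red(s,206,176,(35,40,45))
s=snapshot("top"); red(s,216,197,(35,40,45))
s=snapshot("scene"); red(s,221,254,(35,40,45))
```

```text
[ 177  151   64   52 2088] [(35, array([592.9, 203.5]), array([ 0.1, 58.5])), (40, array([593.6, 202.4]), array([ 0.1, 57.6])), (45, array([594.4, 201.4]), array([ 0.1, 56.6]))]
[208 243  25  22 436] [(35, array([583.7, 211.5]), array([46.2, 35.6])), (40, array([580.7, 214.1]), array([45.9, 35.4])), (45, array([577.6, 216.8]), array([45.7, 35.2]))]
```

Run:
```python
from h import *
import h
s=snapshot("wrist"); f=s["frame"].astype(int); m=((f[...,0]>1.8*f[...,1])&(f[...,0]>70)).astype(np.uint8)
m=cv2.morphologyEx(m,cv2.MORPH_CLOSE,np.ones((7,7),np.uint8)); n,l,S,c=cv2.connectedComponentsWithStats(m)
i=[k for k in range(1,n) if abs(c[k][0]-206)<15 and abs(c[k][1]-176)<15 and S[k][4]>500][0]
M=l==i; print(S[i])
h.outline_of=lambda s,n:[dict(pixels=M,p=1,box=S[i][:4])]
for z in (10,18):
  for r in (29,31): G["timer_centre"]=[(z,r),(45,r)]; fit(s,"timer_centre")
G["timer_centre"]=[(15,31),(35,31),(45,26)]; fit(s,"timer_centre")
```

```text
[ 175  149   67   61 2635]
timer_centre 1 [589.2, 202.5] iou 0.876 [175, 149, 67, 61]
timer_centre 1 [588.4, 200.8] iou 0.778 [175, 149, 67, 61]
timer_centre 1 [589.2, 202.5] iou 0.891 [175, 149, 67, 61]
timer_centre 1 [587.6, 201.2] iou 0.791 [175, 149, 67, 61]
timer_centre 1 [586.4, 204.7] iou 0.853 [175, 149, 67, 61]
```

Request:
servo_tool:
  deltas:
    - {"tx": -0.05,"ty": -0.4,"tz": 0,"twist": 0}
    - {"tx": -0.05,"ty": -0.6,"tz": 0,"twist": 0}
    - {"tx": -0.1,"ty": -0.6,"tz": -0.1,"twist": 0}
    - {"tx": -0.1,"ty": -0.6,"tz": -0.2,"twist": 0}
    - {"tx": -0.05,"ty": -0.4,"tz": -0.4,"twist": 0}
    - {"tx": 0,"ty": -0.1,"tz": -0.5,"twist": 0}
    - {"tx": 0,"ty": 0,"tz": -0.4,"twist": 0}
    - {"tx": 0,"ty": 0,"tz": 0,"twist": 0}
  grip: 0.85

```text
time: 25.18
tool_pos: [553.2, 0.9, 119.6]
ee_rot: [-2.197, 2.186, -0.076]
ft_force: [-0.9, -0.4, -1.3]
grip_width: 72.0
```

Run:
```python
from h import *
st(); s=look("w15.png",{}); fit(s,"ring_small_centre"); s=snapshot("scene"); fit(s,"timer_centre"); s=snapshot("top");fit(s,"timer_centre")
```

```text
t 25.18 tcp [553.2   0.9 119.6] yaw 90.3 tilt [-2.197  2.186 -0.076] F [-0.9 -0.4 -1.3] w 72.0
ring_small_centre 0.58 [546.7, -1.0] iou 0.951 [256.0, 204.0, 54.0, 56.0]
timer_centre 0.62 [587.6, 208.5] iou 0.868 [207.0, 243.0, 24.0, 26.0]
timer_centre 0.7 [587.8, 204.0] iou 0.896 [208.0, 186.0, 18.0, 18.0]
```

Ring at (546.7,-1.0). I'll correct and descend.

Request:
servo_tool:
  deltas:
    - {"tx": -0.13,"ty": -0.04,"tz": 0,"twist": -0.003}
    - {"tx": 0,"ty": 0,"tz": -0.4,"twist": 0}
    - {"tx": 0,"ty": 0,"tz": -0.5,"twist": 0}
    - {"tx": 0,"ty": 0,"tz": -0.4,"twist": 0}
    - {"tx": 0,"ty": 0,"tz": -0.2,"twist": 0}
    - {"tx": 0,"ty": 0,"tz": 0,"twist": 0}

```text
time: 25.98
tool_pos: [551.5, 0.9, 53.2]
ee_rot: [-2.186, 2.179, -0.097]
ft_force: [-0.7, -0.3, -0.9]
grip_width: 72.5
```

Request:
servo_tool:
  deltas:
    - {"tx": -0.1,"ty": -0.03,"tz": -0.2,"twist": 0}
    - {"tx": 0,"ty": 0,"tz": -0.4,"twist": 0}
    - {"tx": 0,"ty": 0,"tz": -0.25,"twist": 0}
    - {"tx": 0,"ty": 0,"tz": 0,"twist": 0}

```text
time: 26.32
tool_pos: [548.2, -0.4, 13.7]
ee_rot: [-2.185, 2.176, -0.102]
ft_force: [-0.6, -0.0, -0.8]
grip_width: 72.9
```

Request:
servo_tool:
  deltas:
    - {"tx": -0.03,"ty": -0.01,"tz": -0.18,"twist": 0}
    - {"tx": 0,"ty": 0,"tz": 0,"twist": 0}

```text
time: 26.48
tool_pos: [547.5, -0.9, 6.0]
ee_rot: [-2.184, 2.175, -0.104]
ft_force: [-1.0, -0.6, -1.3]
grip_width: 72.8
```

Request:
servo_tool:
  deltas:
    - {"tx": 0,"ty": 0,"tz": 0,"twist": 0}
    - {"tx": 0,"ty": 0,"tz": 0,"twist": 0}
    - {"tx": 0,"ty": 0,"tz": 0,"twist": 0}
    - {"tx": 0,"ty": 0,"tz": 0,"twist": 0}
    - {"tx": 0,"ty": 0,"tz": 0,"twist": 0}
    - {"tx": 0,"ty": 0,"tz": 0,"twist": 0}
  grip: 0

```text
time: 26.98
tool_pos: [549.5, -0.9, 9.5]
ee_rot: [-2.182, 2.173, -0.109]
ft_force: [-0.8, -0.2, -1.2]
grip_width: 37.3
```

Request:
servo_tool:
  deltas:
    - {"tx": 0,"ty": 0,"tz": 0.2,"twist": 0}
    - {"tx": 0,"ty": 0,"tz": 0.4,"twist": 0}
    - {"tx": 0,"ty": 0,"tz": 0.5,"twist": 0}
    - {"tx": 0,"ty": 0,"tz": 0.5,"twist": 0}
    - {"tx": 0,"ty": 0,"tz": 0.5,"twist": 0}
    - {"tx": 0,"ty": 0,"tz": 0.3,"twist": 0}
    - {"tx": 0,"ty": 0,"tz": 0,"twist": 0}

```text
time: 27.57
tool_pos: [547.2, -0.7, 137.4]
ee_rot: [-2.183, 2.174, -0.105]
ft_force: [0.4, -0.3, -0.6]
grip_width: 37.3
```

Request:
servo_tool:
  deltas:
    - {"tx": -0.06,"ty": 0.3,"tz": 0.1,"twist": 0}
    - {"tx": -0.1,"ty": 0.6,"tz": 0.1,"twist": 0}
    - {"tx": -0.1,"ty": 0.7,"tz": 0,"twist": 0}
    - {"tx": -0.1,"ty": 0.7,"tz": 0,"twist": 0}
    - {"tx": -0.1,"ty": 0.7,"tz": 0,"twist": 0}
    - {"tx": -0.1,"ty": 0.6,"tz": 0,"twist": 0}
    - {"tx": -0.06,"ty": 0.4,"tz": 0,"twist": 0}
    - {"tx": 0,"ty": 0.1,"tz": 0,"twist": 0}
    - {"tx": 0,"ty": 0,"tz": 0,"twist": 0}

```text
time: 28.32
tool_pos: [513.4, 211.4, 149.3]
ee_rot: [-2.177, 2.176, -0.11]
ft_force: [0.1, -0.3, 0.2]
grip_width: 37.2
```

Run:
```python
from h import *
st(); s=look("w16.png",{}); fit(s,"timer_centre"); fit(s,"nozzle_large_centre")
print([px(s,(586.5,207.3,z)) for z in (0,22,45)])
```

```text
t 28.32 tcp [513.4 211.4 149.3] yaw 90.0 tilt [-2.177  2.176 -0.11 ] F [ 0.1 -0.3  0.2] w 37.2
timer_centre 0.62 [585.0, 205.5] iou 0.901 [246.0, 83.0, 84.0, 86.0]
nozzle_large_centre 0.96 [664.3, 206.7] iou 0.985 [264.0, 2.0, 48.0, 50.0]
nozzle_large_centre 0.86 [681.0, 86.1] iou 0.983 [414.0, 1.0, 56.0, 32.0]
[(np.float64(284.0752952504221), np.float64(126.66327839835148)), (np.float64(284.4979033190569), np.float64(126.1855306573658)), (np.float64(285.01843948232835), np.float64(125.59707768033758))]
```

View pics/w16.png

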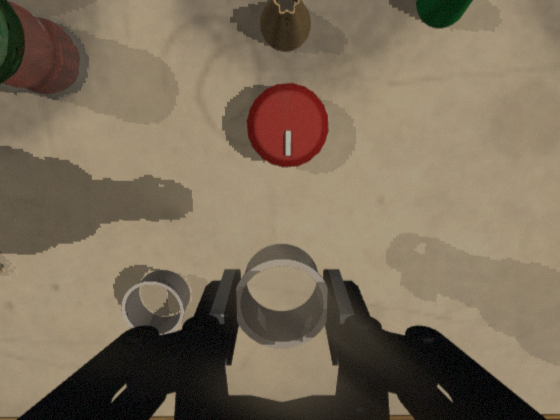

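Seen from straight above, the timer is at (288,125), which puts its centre at (587,205.4). The large nozzle behind it at (664.2,206.7) leaves a 26 mm gap. The ring target is (511,205.5).

Request:
servo_tool:
  deltas:
    - {"tx": 0,"ty": -0.06,"tz": -0.2,"twist": 0}
    - {"tx": 0,"ty": 0,"tz": -0.4,"twist": 0}
    - {"tx": 0,"ty": 0,"tz": -0.5,"twist": 0}
    - {"tx": 0,"ty": 0,"tz": -0.5,"twist": 0}
    - {"tx": 0,"ty": 0,"tz": -0.3,"twist": 0}
    - {"tx": 0,"ty": 0,"tz": -0.1,"twist": 0}
    - {"tx": 0,"ty": 0,"tz": 0,"twist": 0}

```text
time: 29.05
tool_pos: [515.3, 196.8, 43.5]
ee_rot: [-2.163, 2.189, -0.112]
ft_force: [-0.1, -0.8, 0.2]
grip_width: 37.4
```

Request:
servo_tool:
  deltas:
    - {"tx": -0.03,"ty": 0.18,"tz": 0,"twist": 0.007}
    - {"tx": 0,"ty": 0,"tz": -0.25,"twist": 0}
    - {"tx": 0,"ty": 0,"tz": -0.25,"twist": 0}
    - {"tx": 0,"ty": 0,"tz": 0,"twist": 0}

```text
time: 29.38
tool_pos: [515.8, 205.8, 20.4]
ee_rot: [-2.172, 2.176, -0.114]
ft_force: [-1.1, -1.0, -0.5]
grip_width: 37.3
```

Request:
servo_tool:
  deltas:
    - {"tx": -0.04,"ty": 0,"tz": -0.14,"twist": 0}
    - {"tx": 0,"ty": 0,"tz": -0.04,"twist": 0}
    - {"tx": 0,"ty": 0,"tz": 0,"twist": 0}

```text
time: 29.63
tool_pos: [515.0, 206.9, 13.3]
ee_rot: [-2.17, 2.173, -0.116]
ft_force: [-0.4, 0.7, -0.4]
grip_width: 37.5
```

Request:
servo_tool:
  deltas:
    - {"tx": 0,"ty": 0,"tz": -0.04,"twist": 0}
    - {"tx": 0,"ty": 0,"tz": 0,"twist": 0}

```text
time: 29.8
tool_pos: [515.4, 207.2, 12.1]
ee_rot: [-2.17, 2.172, -0.116]
ft_force: [-0.4, -0.2, -1.0]
grip_width: 37.4
```

Request:
servo_tool:
  deltas:
    - {"tx": -0.05,"ty": -0.04,"tz": -0.05,"twist": 0}
    - {"tx": 0,"ty": 0,"tz": -0.03,"twist": 0}
    - {"tx": 0,"ty": 0,"tz": 0,"twist": 0}

```text
time: 30.05
tool_pos: [513.2, 205.2, 8.6]
ee_rot: [-2.169, 2.171, -0.117]
ft_force: [1.0, 0.8, -1.1]
grip_width: 37.0
```

Request:
servo_tool:
  deltas:
    - {"tx": -0.02,"ty": 0,"tz": -0.03,"twist": 0}
    - {"tx": 0,"ty": 0,"tz": 0,"twist": 0}

```text
time: 30.22
tool_pos: [513.6, 205.3, 8.3]
ee_rot: [-2.167, 2.169, -0.12]
ft_force: [-1.7, -0.3, 1.1]
grip_width: 37.5
```

Touching down. I'll open, rise and look.

Request:
servo_tool:
  deltas:
    - {"tx": 0,"ty": 0,"tz": 0,"twist": 0}
    - {"tx": 0,"ty": 0,"tz": 0,"twist": 0}
    - {"tx": 0,"ty": 0,"tz": 0,"twist": 0}
    - {"tx": 0,"ty": 0,"tz": 0,"twist": 0}
  grip: 0.8

```text
time: 30.55
tool_pos: [513.9, 205.2, 8.6]
ee_rot: [-2.166, 2.169, -0.12]
ft_force: [0.8, 0.1, 0.1]
grip_width: 68.3
```

Request:
servo_tool:
  deltas:
    - {"tx": 0,"ty": 0,"tz": 0.3,"twist": 0}
    - {"tx": 0,"ty": 0,"tz": 0.5,"twist": 0}
    - {"tx": 0,"ty": 0,"tz": 0.6,"twist": 0}
    - {"tx": 0,"ty": 0,"tz": 0.7,"twist": 0}
    - {"tx": 0,"ty": 0,"tz": 0.7,"twist": 0}
    - {"tx": 0,"ty": -0.3,"tz": 0.6,"twist": 0}
    - {"tx": 0,"ty": -0.4,"tz": 0.4,"twist": 0}
    - {"tx": 0,"ty": 0,"tz": 0.3,"twist": 0}
    - {"tx": 0,"ty": 0,"tz": 0,"twist": 0}

```text
time: 31.3
tool_pos: [510.0, 168.5, 220.8]
ee_rot: [-2.172, 2.17, -0.116]
ft_force: [1.5, 0.8, 0.3]
grip_width: 68.5
```

Run:
```python
from h import *
st(); s=look("w17.png",{}); fit(s,"nozzle_large_centre"); fit(s,"timer_centre"); fit(s,"ring_small_centre"); fit(s,"ring_mid_centre")
s=snapshot("scene"); save(s,"s17.png"); fit(s,"jar_centre"); fit(s,"ring_mid_centre")
i=cv2.imread("pics/s17.png")[130:350,120:420]; a=cv2.resize(i,None,fx=1.45,fy=1.45,interpolation=3)
b=cv2.resize(cv2.imread("pics/w17.png"),None,fx=.65,fy=.65); c=np.zeros((a.shape[0],a.shape[1]+b.shape[1],3),np.uint8); c[:,:a.shape[1]]=a; c[:b.shape[0],a.shape[1]:]=b; cv2.imwrite("pics/c17.png",c[:, :800])
```

```text
t 31.3 tcp [510.  168.5 220.8] yaw 90.0 tilt [-2.172  2.17  -0.116] F [1.5 0.8 0.3] w 68.5
nozzle_large_centre 0.81 [663.7, 206.8] iou 0.971 [223.0, 22.0, 39.0, 46.0]
nozzle_large_centre 0.65 [680.9, 86.2] iou 0.95 [342.0, 1.0, 47.0, 52.0]
nozzle_large_centre 0.64 [694.9, -55.5] iou 0.953 [489.0, 0.0, 62.0, 33.0]
timer_centre 0.95 [584.6, 203.4] iou 0.933 [208.0, 93.0, 67.0, 65.0]
ring_small_centre 0.8 [511.8, 205.3] iou 0.932 [226.0, 182.0, 38.0, 39.0]
ring_mid_centre 0.77 [435.4, 320.0] iou 0.955 [108.0, 244.0, 60.0, 55.0]
jar_centre 0.88 [639.3, 393.0] iou 0.951 [126.0, 267.0, 37.0, 46.0]
ring_mid_centre 0.84 [439.9, 320.7] iou 0.912 [224.0, 310.0, 24.0, 28.0]
```

View pics/c17.png

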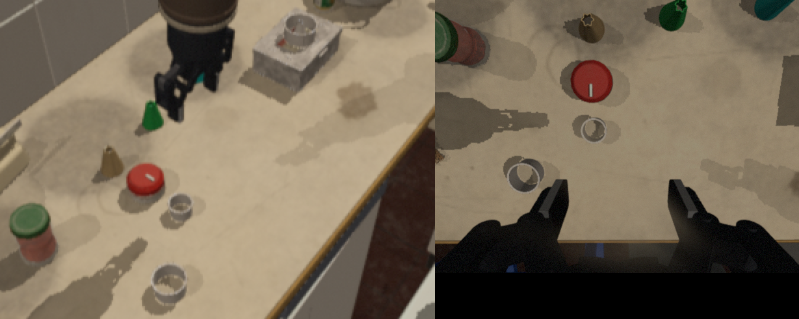

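The combined view shows the nozzle, timer and ring in a line and all upright. The ring and nozzle are on the lid, and the mid ring and jar have not moved. I'll hand it in.

```bash
python3 -c "
from h import *
st(); print(job_done())"
```

```text
t 31.7 tcp [507.9 168.7 216.4] yaw 90.1 tilt [-2.178  2.173 -0.111] F [-0.6 -1.  -0.4] w 68.5
the job is handed in; nothing more can be done
None
```

The job is done and handed in at about 32 s of the 112 s allowed, with the gripper open and clear of everything. No verdict came back.

- **On the lid:** the small nozzle stands within about 2 mm of the middle, at about (569,-212). The largest ring is around it, centred to about 1 mm. Both looked upright and level in the wrist view after I let go.
- **Behind the timer:** the large nozzle stands at (664,207), a gap of about 26 mm. I used the bare-metal one; the green and turquoise look-alikes were left alone.
- **In front of the timer:** the smallest ring stands at (512,205), a gap of about 24 mm.
- **Left in place:** the middle-sized ring and the jar still measure where they started, within the measuring error.

**Checks that disagreed:** estimates of the timer's centre differed. I used (587,205), read off by eye from a view straight above. The last network fit gave (585,203), which would make the gaps about 28 mm behind and 22 mm in front. Two other checks on the timer's position, from its red colour, were unreliable and I did not use them. The tool also leaned by up to about 4° during the later placings, but the pieces stand upright.

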